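Seat a brass blank in the milling fixture and lock its two-stage clamp lever

TASK

With the fingertips only, push the brass blank along its channel in the fixture until it is fully home against the end stop; do not lift or pick it up. Then push the clamp lever from its released position, on past the click of the first detent (half clamped), all the way to its second stop (locked), and leave it there. Leave everything else on the bench where it is.

Things in the scene. Friction and masses are not known exactly. Their poses are not given: they have to be found in the camera images.
- fixture: Steel fixture bolted to the bench; place and yaw vary. Origin: centre of the underside of its base plate (200 x, 240 y, 18 mm thick), z up. The frame of all mm figures here. The blank's channel runs along y at x = -50, floor at z = 18, between two rails 33.5 apart and 9 tall, y = -90 to 90. The lever housing is on the far half.
- channel_stop (a point): Foot of the end stop's face at the channel's +y end: (-50, 90, 18) mm in the fixture's frame; the stop is 26 tall above the channel floor. Beside the home place (y = 50 to 86) are a fixed jaw (-x side, 20 tall above the floor) and a sliding jaw (+x side, top 25 above the floor, face at x = -26 when open), which the lever moves 8 mm towards the blank.
- lever_pivot (a point): Pivot of the clamp lever, (45, 0, 45) mm in the fixture's frame, its axis along the fixture's x. The green housing around it: x = 20 to 70, y = -75 to 75, flat top at z = 58, with a dome of radius 35 about the pivot (top at z = 80).
- blank: Loose brass block in the channel, 32 (x) x 48 (y) x 26 mm tall, plus a round boss on top (16 diameter, 12 tall); about 0.3 kg. Origin: centre of its underside; axes as the fixture's. It starts 50 to 95 mm short of the end stop and slides towards +y of the fixture. Home: its +y end touches the stop, origin at (-50, 66, 18) in the fixture's frame.
- clamp_lever (a joint): Lever angle, rad: 0 released (leans 0.35 to +y of the fixture), 0.5 first detent (leans 0.15 to -y, half clamped), 1.0 second stop (leans 0.65 to -y, locked; a hard end). A click holds it at 0, 0.5 and 1.0. A push on the knob needs up to about 10 N to leave 0 and 4 N to leave 0.5; past the midpoints between them it snaps on by itself (past 0.79 to 1.0).
- lever_knob (a point): Centre of the lever's black ball knob (26 mm diameter) on a 10 mm round rod, 95 mm from the pivot. In the fixture's frame at (45, 33, 134) mm released, (45, -14, 139) at the first detent, (45, -58, 121) at the second stop. Pushed on its +y side towards -y.
- collet: Bystander: steel collet, 24 mm diameter, 36 tall, standing on the fixture's plate near (45, -103) mm of its frame. Origin under its centre. Leave alone.
- bushing: Bystander: flanged brass bushing, 34 mm diameter, 34 tall, standing on the bench in front of (-x of) the fixture. Origin under its centre. Leave alone.
- screwdriver: Bystander: black screwdriver, 150 mm long, lying on the bench in front of the fixture. Leave alone.
- brush: Bystander: brush with wooden handle, 170 mm long, lying to the left. Leave alone.
- oil_bottle: Bystander: closed white bottle, 48 mm diameter, 120 tall, to the right. Leave alone.
- loupe: Bystander: black eyeglass ring, 38 mm diameter, 30 tall, to the right. Leave alone.
- lidded_box: Bystander: clear box with blue lid, 96 x 136 x 55 mm, to the right and near the robot. Leave alone.
- dividing_plate: Bystander: round brass plate with rings of holes, 100 mm diameter, lying to the left. Leave alone.

How it is judged (in metres and radians):
On the way, in this order (a step that is already met when the one before it is completed fails the run):
1. the blank is home against the end stop while the clamp lever is still released (y of blank in the frame of fixture between 0.063 and 0.07 m and x of blank in the frame of fixture between -0.054 and -0.046 m and height (world z) of blank below 0.021 m and angle between blank's own z axis and vertical below 0.08 rad and value of joint clamp_lever below 0.2 rad), for 0.2 s.
2. the clamp lever is at its second stop (value of joint clamp_lever above 0.93 rad), for 0.2 s.
At the end, for the whole second after the job is handed in: The blank lies flat in the channel, home within 3 mm of the end stop, and the clamp lever rests at its second stop (over 0.93 of 1.0 rad), both at rest (y of blank in the frame of fixture between 0.063 and 0.07 m and x of blank in the frame of fixture between -0.054 and -0.046 m and height (world z) of blank below 0.021 m and angle between blank's own z axis and vertical below 0.08 rad and value of joint clamp_lever above 0.93 rad and velocity of joint clamp_lever between -0.05 and 0.05 rad/s and linear speed of blank below 0.01 m/s); the robot touches nothing.
It fails at once if the blank is lifted more than 8 mm off the channel floor or tipped (height (world z) of blank above 0.026 m or angle between blank's own z axis and vertical above 0.3 rad).
It fails at once if the lever is moved to or past its first detent before the blank is home (value of joint clamp_lever above 0.4 rad and y of blank in the frame of fixture below 0.06 m).
It fails at once if a bystander is moved more than 15 mm (distance of any of collet, bushing, screwdriver, brush, oil_bottle, loupe, lidded_box, dividing_plate from where it was at the start of the episode above 0.015 m).
It also fails if it takes over 51 s, if anything falls off the work surface, if the arm or the gripper's body presses on something with over 40 N, if the wrist force passes 120 N, or if a joint passes its speed limit or range.

ROBOT

A 7-joint arm with a two-finger parallel gripper is mounted at the origin on the work surface. World frame = base frame: x ahead of the robot, y to its left, z up, the work surface at z = 0. Lengths are in mm, angles in rad, forces in N, time in s.
With the tool pointing down it reaches from about 400 to 850 mm from the base axis. Payload 4.5 kg.
Tool frame: the origin (TCP) lies on the centre line of the jaws, within the pads' length; the fingertips stand 11 mm ahead of it and the grasp point (between the pads) lies 8 mm behind it; x points along the fingers, y is the direction in which the jaws open and shut, and the axes are right-handed (so a half turn about x gives the same grasp; the last joint's range is limited). The gripper opens to 88 mm and grips with 3 to 60 N. Pads are 18 mm wide; open, the fingers measure 123 mm over their backs; the gripper's body (75 mm by 187 mm) begins 45 mm behind the grasp point.
Start: joints at [1.242, 0.689, -0.195, 1.565, 0.157, 0.902, -0.215], TCP at [221.838, -584.329, 249.743] pointing down, gripper open.
Joint ranges: [-3.01, 3.01], [-0.46, 2.08], [-1.47, 1.51], [0.13, 2.56], [-1, 4.14], [0.04, 2.09], [-2.66, 2.66]. Speed limits (rad/s): [2.57, 2.57, 3.14, 3.14, 3.14, 3.14, 3.14].

INTERFACE

Orientations are given as a rotation vector (axis times angle).
In Python, from plant import manip, camera gives the robot as it stands.
- The arm moves only by the tool apply_moves, never from a script. Its argument "motion" is a list of rows, each a list of 3 entries, a list of its own where there are three numbers: the shift along the tool's x, y, z in m, then the turn about the tool's x in rad, then the opening, from 0 (shut) to 1 (fully open). A call has 1 to 5 rows; each row shifts and turns the pose as measured when the row begins, along the tool's axes as they then stand; what a row does not reach is not made up. A row lasts 1/12 s, in which the tool goes at most 41.7 mm and 7.16 degrees, less where a joint would pass 70% of its speed; a pose out of reach is approached as far as the arm can. A call is refused whole if a number of a shift passes 0.0417 or a number of a turn 0.125, either way. A call with a gripper value outside its range is refused whole. The fingers move at their own pace and stop on an object; "force" is the grip in N (left out, the last holds). Time passes only in rows, so rows that do not move let the fingers close. It gives the time, the measured TCP pose, the force and the opening at its end, in the units of the state.
- manip.sense(): the state, without advancing time (a new reading comes with each control period).
- camera(name): name is "scene" or "top"; returns a dict with "frame" (400x640x3 uint8, red, green, blue), "mtx" (3x3 intrinsics, pixels), "rvec" (rotation vector, rad) and "tvec" (3), from world to camera coordinates, as OpenCV has them. Camera axes: x right, y down, z forward; pixel columns grow to the right and rows downward; lengths in mm; the calibration is good to about 2 mm. A picture is of the moment at which its call begins. There is no depth.
- manip.finish_job(): hands the job in, once; it reports no verdict.
The state is a dict: "clock": time; "joint_positions": joint angles; "joint_vel": joint speeds; "joint_efforts": joint torques, N m; "position": TCP position; "tool_rot": TCP orientation; "wrist_force": force on the tool from outside, world axes, zero at the start; "wrist_torque": the same for the moment, N m; "gripper_width": finger opening in mm.
Only numpy, scipy, OpenCV 4.12 (cv2) and the standard library are available. Lean on these libraries where they do the work, as an engineer would, in place of code of your own. Each camera call takes 0.05 s, during which the arm holds its last target.

## Working session

There is one attempt and no reset: what is moved stays moved. The work goes in short steps, Python scripts to look and compute and a tool call to move; the robot and the scene stay as the last step left them, time stands still between calls to the robot, and variables do not carry over. Pictures are saved under pics/ and viewed, and the job is handed in when it is done.

Besides the shell and the picture viewer there is one more tool, called as name([rows], argument=value, ...), one row to a line, values as JSON. apply_moves: Moves the arm, as the interface text tells. Its arguments: {"type":"object","properties":{"motion":{"type":"array"},"force":{"type":"number"}},"required":["motion"]}

```bash
mkdir -p pics; ls; python3 - <<'E'
from plant import manip,camera
import cv2
print(manip.sense())
for n in("scene","top"):
    c=camera(n); cv2.imwrite(f"pics/{n}0.png",c["frame"][:,:,::-1]); print(n,c["mtx"].tolist(),c["rvec"],c["tvec"])
E
```

```text
pics
{'clock': 0.0, 'joint_positions': array([ 1.24179196,  0.68997334, -0.19452469,  1.56635072,  0.15727481,
        0.90248964, -0.21509998]), 'joint_vel': array([-1.23974773e-03, -8.40071812e-04, -1.73297046e-03,  5.52979275e-05,
        1.58379853e-03,  5.56858758e-04,  2.95604884e-04]), 'joint_efforts': array([ 3.64682965e-04, -5.27569735e+01, -1.26642667e+00, -1.53424877e+01,
       -5.24380978e-02,  6.75015748e-03,  1.39035965e-04]), 'position': array([ 221.55853494, -583.75308575,  248.91513637]), 'tool_rot': array([ 2.02382146,  0.3732008 , -2.02471706]), 'wrist_force': array([-0.77462274, -0.40956978,  0.51312127]), 'wrist_torque': array([-0.02236503,  0.01612483,  0.0064827 ]), 'gripper_width': 88.02507575584168}
scene [[432.1551595656538, 0.0, 320.5968471224591], [0.0, 432.1551595656538, 193.4552251329286], [0.0, 0.0, 1.0]] [ 2.21066377  1.11430895 -0.43729583] [-298.55354344 -224.54236517 1628.54052392]
top [[396.04997582035514, 0.0, 318.4722956065951], [0.0, 396.04997582035514, 199.9088784480898], [0.0, 0.0, 1.0]] [ 2.20949057 -2.16359355  0.08123937] [ -16.00774419  525.59082931 1151.11489318]
```

View pics/scene0.png

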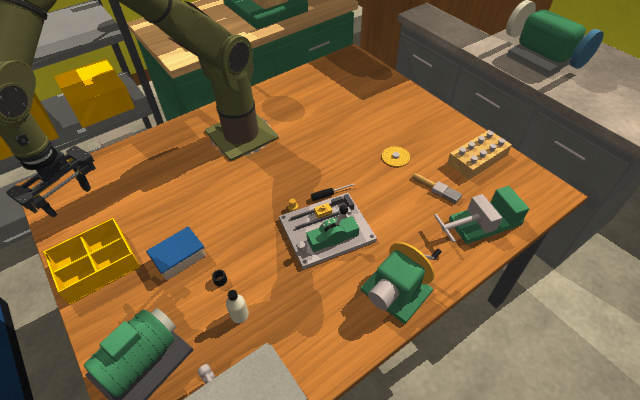

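View pics/top0.png

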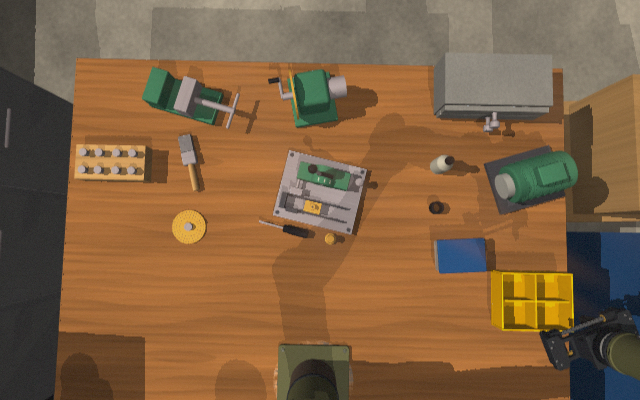

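```bash
python3 - <<'E'
import cv2
a=cv2.imread("pics/top0.png"); c=a[120:320,190:440]
cv2.imwrite("pics/topz.png",cv2.resize(c,(750,600),interpolation=cv2.INTER_CUBIC))
E
```

```text
(no output)
```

View pics/topz.png

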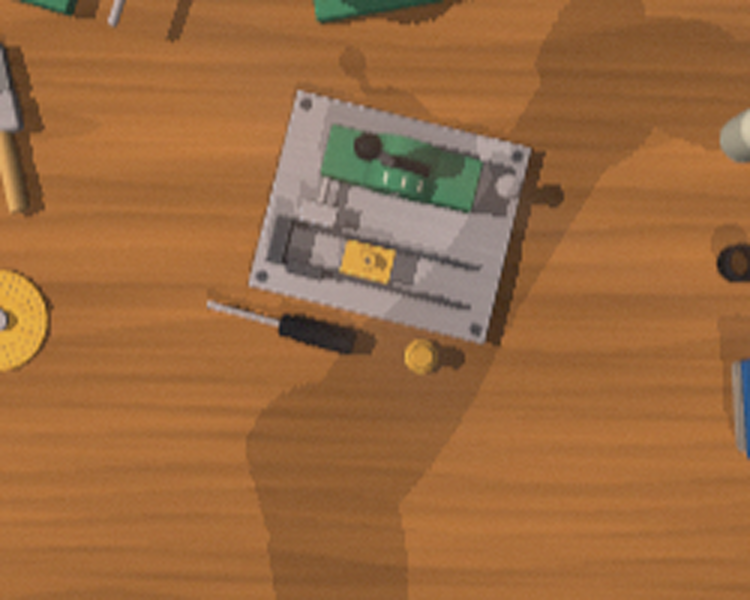

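The top view shows the fixture with its plate corners near pixels (289,150), (367,169), (352,234), (273,215). The blank is near (313,207), the knob near (312,169), and the bushing (330,239) and screwdriver are just in front. I'll fit the pose next.

```bash
cat > h.py <<'E'
import numpy as np,cv2
from scipy.optimize import least_squares
from scipy.spatial.transform import Rotation as R
def proj(c,P):
    return cv2.projectPoints(np.array(P,float).reshape(-1,1,3),c["rvec"],c["tvec"],c["mtx"],None)[0].reshape(-1,2)
def ray(c,uv,z):
    Rm=cv2.Rodrigues(np.array(c["rvec"]))[0]; d=Rm.T@np.linalg.inv(c["mtx"])@[uv[0],uv[1],1]; o=-Rm.T@np.array(c["tvec"])
    return o+d*(z-o[2])/d[2]
def f2w(p,F):
    x,y,t=F; p=np.atleast_2d(p); c,s=np.cos(t),np.sin(t)
    return np.c_[x+c*p[:,0]-s*p[:,1], y+s*p[:,0]+c*p[:,1], p[:,2]]
def w2f(p,F):
    x,y,t=F; p=np.atleast_2d(p); c,s=np.cos(t),np.sin(t); d=p[:,:2]-[x,y]
    return np.c_[c*d[:,0]+s*d[:,1], -s*d[:,0]+c*d[:,1], p[:,2]]
E
python3 - <<'E'
from plant import manip,camera
from h import *
c=camera("top"); s=camera("scene")
z=np.array([[297,90],[532,148],[487,343],[249,285]])/3+[190,120]-0.33
P=[[100,120,18],[100,-120,18],[-100,-120,18],[-100,120,18]]
r=least_squares(lambda F:(proj(c,f2w(P,F))-z).ravel(),[600,0,-.2])
F=r.x;print(F,r.fun.round(2))
uv=np.array([366,260])/3+[190,120]-.33
print("blank",w2f(ray(c,uv,44),F), "boss top",w2f(ray(c,np.array([369,260])/3+[190,120],56),F))
# overlay
for n,cc in(("top",c),("scene",s)):
    im=cc["frame"][:,:,::-1].copy(); im=cv2.resize(im,None,fx=4,fy=4,interpolation=cv2.INTER_CUBIC)
    def L(pts,col,close=True):
        q=((proj(cc,f2w(pts,F))+.5)*4).astype(int); cv2.polylines(im,[q],close,col,1)
    L(P,(0,0,255))
    L([[20,-75,58],[70,-75,58],[70,75,58],[20,75,58]],(255,0,0))
    L([[-66.75,-90,27],[-66.75,90,27],[-33.25,90,27],[-33.25,-90,27]],(255,255,0))
    for p in([45,33,134],[45,0,45]):
        q=((proj(cc,f2w(p,F))+.5)*4).astype(int)[0]; cv2.circle(im,tuple(int(v) for v in q),6,(255,0,255),1)
    q=(proj(cc,f2w([0,0,40],F))[0]*4).astype(int)
    im=im[q[1]-230:q[1]+230,q[0]-270:q[0]+270]
    cv2.imwrite(f"pics/ov_{n}.png",im)
E
```

```text
[ 5.50536690e+02 -9.22874222e+00 -2.17090842e-01] [ 0.19  0.04  0.21 -0.44 -0.24  0.16 -0.16  0.23]
blank [[-49.54298144  13.19559783  44.        ]] boss top [[-50.16694611   8.97014687  56.        ]]
```

View pics/ov_top.png

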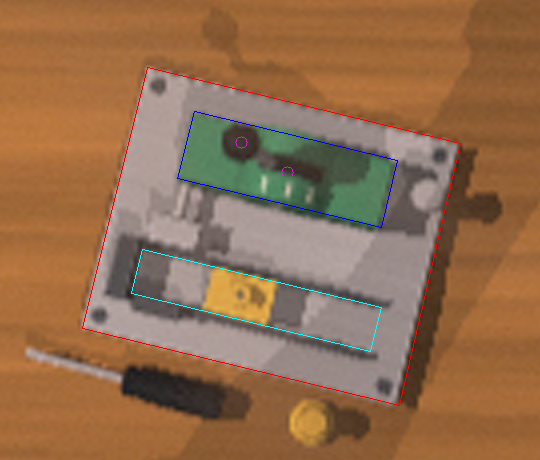

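View pics/ov_scene.png

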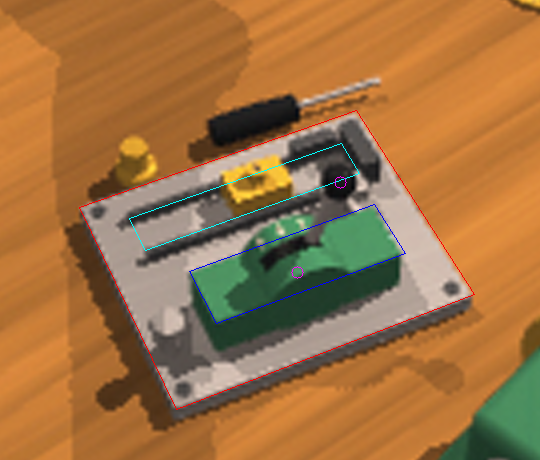

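```bash
cat >> h.py <<'E'
F=np.array([550.5,-9.2,-0.217])
def goto(st,pf):
    """delta in tool axes (m) from state to fixture-frame TCP position (mm), and turn remaining to align tool y with fixture y"""
    Rt=R.from_rotvec(st["tool_rot"]).as_matrix()
    d=Rt.T@(f2w(pf,F)[0]-st["position"])/1000
    fy=np.array([-np.sin(F[2]),np.cos(F[2]),0]); t=Rt.T@fy
    a=np.arctan2(t[2],t[1]); 
    a=(a+np.pi/2)%np.pi-np.pi/2
    return d,a,Rt
E
python3 - <<'E'
from plant import manip
from h import *
st=manip.sense()
d,a,Rt=goto(st,[-50,-50,240]);print(d,a);print(Rt.round(3)); print(f2w([-50,-50,240],F))
E
```

```text
[ 0.00961512 -0.40622967 -0.44222161] 0.5798299669692808
[[-0.     0.355 -0.935]
 [ 0.001 -0.935 -0.355]
 [-1.    -0.001  0.   ]]
[[490.90756506 -47.26233963 240.        ]]
```

apply_moves([
  [[0,-0.027,-0.029],0.116,0],
  [[0,-0.03,-0.026],0.116,0],
  [[0,-0.032,-0.022],0.116,0],
  [[0,-0.035,-0.018],0.116,0],
  [[0,-0.037,-0.014],0.116,0],
], force=20)

```text
clock: 0.62
position: [306.1, -412.9, 246.6]
tool_rot: [-2.083, 0.278, 2.088]
wrist_force: [1.9, -0.6, -0.4]
gripper_width: 56.8
```

```bash
cat > g.py <<'E'
import sys
from plant import manip
from h import *
st=manip.sense(); d,a,Rt=goto(st,[float(v) for v in sys.argv[1:4]])
print("t",round(st["clock"],2),"d",d.round(4),"turn",round(a,3),"fix",w2f(st["position"],F).round(1),"F",st["wrist_force"].round(1),"w",round(st["gripper_width"],1), "downdot",(-Rt[2,0]).round(4))
E
python3 g.py -50 -50 240
```

```text
t 0.62 d [ 0.004  -0.4009 -0.0848] turn -0.043 fix [[-151.8 -446.9  246.6]] F [ 1.9 -0.6 -0.4] w 56.8 downdot 1.0
```

apply_moves([
  [[0,-0.04,-0.009],-0.04,0],
  [[0,-0.04,-0.009],0,0],
  [[0,-0.04,-0.009],0,0],
  [[0,-0.04,-0.009],0,0],
  [[0,-0.04,-0.009],0,0],
])

```text
clock: 1.03
position: [396.5, -224.5, 245.4]
tool_rot: [-2.104, 0.246, 2.106]
wrist_force: [1.5, -0.1, 0.6]
gripper_width: 23.6
```

```bash
python3 g.py -50 -55 240
```

```text
t 1.03 d [ 0.0041 -0.1889 -0.0525] turn -0.009 fix [[-104.1 -243.5  245.4]] F [ 1.5 -0.1  0.6] w 23.6 downdot 1.0
```

apply_moves([
  [[0,-0.04,-0.012],-0.009,0],
  [[0,-0.04,-0.012],0,0],
  [[0,-0.04,-0.01],0,0],
  [[0,-0.035,-0.009],0,0],
  [[0,-0.025,-0.007],0,0],
])

```text
clock: 1.45
position: [485.3, -51.8, 244.5]
tool_rot: [-2.112, 0.229, 2.112]
wrist_force: [1.1, 0.7, 0.3]
gripper_width: -0.1
```

```bash
python3 g.py -50 -60 150
```

```text
t 1.45 d [ 0.0945  0.004  -0.0044] turn 0.006 fix [[-54.5 -55.6 244.5]] F [1.1 0.7 0.3] w -0.1 downdot 1.0
```

apply_moves([
  [[0.035,0,-0.004],0.006,0],
  [[0.04,0,0],0,0],
  [[0.03,0,0],0,0],
  [[0.03,0,0],0,0],
  [[0,0,0],0,0],
])

```text
clock: 1.87
position: [499.8, -40.2, 106.8]
tool_rot: [-2.132, 0.206, 2.1]
wrist_force: [-0.3, 0.4, -0.2]
gripper_width: 0.4
```

```bash
python3 g.py -50 -58 43; cat > pic.py <<'E'
import sys
from plant import camera
from h import *
out=[]
for n in("top","scene"):
    c=camera(n); im=cv2.resize(c["frame"][:,:,::-1],None,fx=3,fy=3,interpolation=cv2.INTER_CUBIC)
    q=(proj(c,f2w([0,0,60],F))[0]*3).astype(int); out.append(im[max(q[1]-250,0):q[1]+200,q[0]-200:q[0]+200])
h=min(o.shape[0] for o in out); cv2.imwrite(f"pics/{sys.argv[1]}.png",np.hstack([o[:h] for o in out]))
E
python3 pic.py a1
```

```text
t 1.87 d [0.0636 0.0169 0.0085] turn 0.019 fix [[-42.8 -41.2 106.8]] F [-0.3  0.4 -0.2] w 0.4 downdot 0.9999
```

View pics/a1.png

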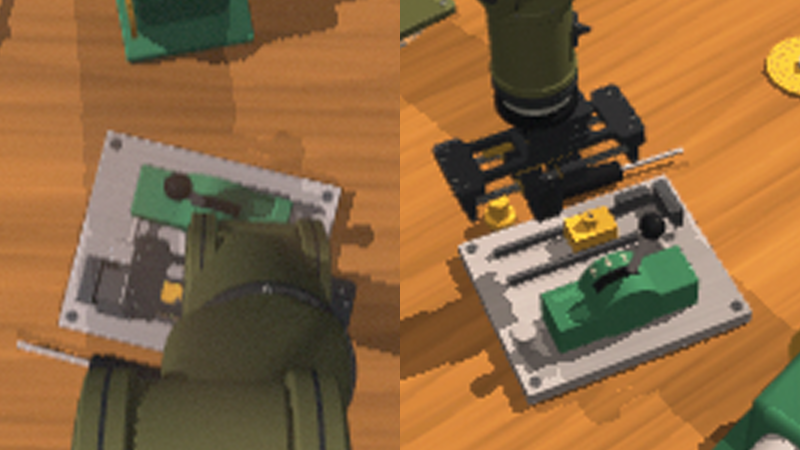

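The gripper is shut and aligned along the channel, with the fingertips just behind the blank. The motion overshot by about 14 mm, so I'll correct that before going lower.

apply_moves([
  [[0,0.017,0.008],0.019,0],
  [[0.015,0,0],0,0],
  [[0,0,0],0,0],
])

```text
clock: 2.22
position: [494.8, -57.0, 101.2]
tool_rot: [-2.138, 0.227, 2.07]
wrist_force: [-0.2, 0.1, -0.7]
gripper_width: 0.4
```

```bash
python3 g.py -50 -58 43
```

```text
t 2.22 d [ 0.058  -0.0002  0.0077] turn -0.002 fix [[-44.1 -58.7 101.2]] F [-0.2  0.1 -0.7] w 0.4 downdot 0.9995
```

apply_moves([
  [[0.02,0,0.006],0,0],
  [[0.015,0,0.002],0,0],
  [[0.01,0,0],0,0],
])

```text
clock: 2.47
position: [494.4, -57.1, 63.3]
tool_rot: [-2.153, 0.23, 2.052]
wrist_force: [0.1, 0.1, -0.0]
gripper_width: 0.2
```

```bash
python3 g.py -50 -58 43; python3 -c "
from h import *
from plant import manip
print(goto(manip.sense(),[0,0,0])[2].round(3))"
```

```text
t 2.47 d [ 0.02   -0.0007  0.0065] turn -0.005 fix [[-44.5 -58.9  63.3]] F [ 0.1  0.1 -0. ] w 0.2 downdot 0.9988
[[ 0.048 -0.219 -0.974]
 [-0.002 -0.976  0.22 ]
 [-0.999 -0.009 -0.047]]
```

apply_moves([
  [[0.01,0,0.008],0,0],
  [[0.006,0,0.003],0,0],
  [[0.001,0,0.001],0,0],
])

```text
clock: 2.72
position: [487.1, -54.9, 48.2]
tool_rot: [-2.16, 0.23, 2.043]
wrist_force: [0.2, -0.3, 0.4]
gripper_width: 0.6
```

```bash
python3 g.py -50 -40 43; python3 pic.py a2
```

```text
t 2.72 d [ 0.0055 -0.0182 -0.0017] turn -0.005 fix [[-52.1 -58.2  48.2]] F [ 0.2 -0.3  0.4] w 0.6 downdot 0.9985
```

View pics/a2.png

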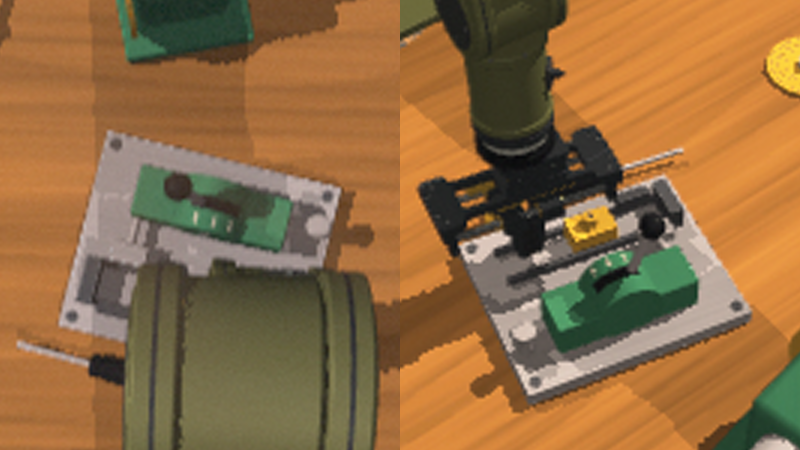

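The fingertips are in line with the channel behind the blank, and the bushing and screwdriver are clear. I'll push now.

apply_moves([
  [[0.005,-0.01,-0.001],0,0],
  [[0.002,-0.01,0],0,0],
  [[0,-0.01,0],0,0],
  [[0,-0.01,0],0,0],
])

```text
clock: 3.15
position: [500.2, -15.5, 43.4]
tool_rot: [-2.163, 0.236, 2.036]
wrist_force: [-0.2, -1.6, -0.3]
gripper_width: 0.3
```

```bash
python3 g.py -50 24 43
```

```text
t 3.15 d [ 0.0007 -0.0409  0.0026] turn -0.01 fix [[-47.8 -17.   43.4]] F [-0.2 -1.6 -0.3] w 0.3 downdot 0.9982
```

apply_moves([
  [[0,-0.007,0.002],0,0],
  [[0,-0.006,0.001],0,0],
  [[0,-0.006,0],0,0],
  [[0,-0.005,0],0,0],
])

```text
clock: 3.48
position: [504.4, 13.9, 43.8]
tool_rot: [-2.167, 0.231, 2.035]
wrist_force: [1.1, -0.9, -0.9]
gripper_width: 0.3
```

```bash
python3 g.py -50 24 43;python3 pic.py a3
```

```text
t 3.48 d [ 0.001  -0.0113  0.0001] turn -0.006 fix [[-50.   12.7  43.8]] F [ 1.1 -0.9 -0.9] w 0.3 downdot 0.9981
```

View pics/a3.png

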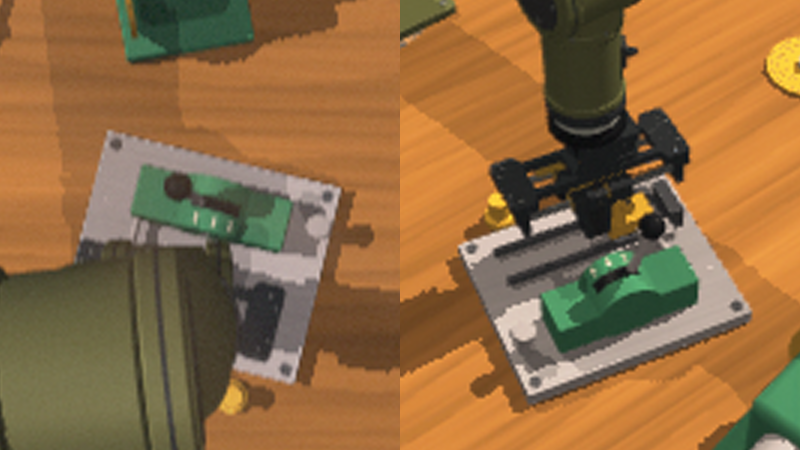

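The blank is moving towards the stop, flat and straight. I'll go slowly from here until the force rises.

apply_moves([
  [[0,-0.004,0],0,0],
  [[0,-0.003,0],0,0],
  [[0,-0.003,0],0,0],
])

```text
clock: 3.83
position: [506.1, 23.2, 43.9]
tool_rot: [-2.166, 0.233, 2.036]
wrist_force: [-0.2, -0.9, -1.0]
gripper_width: 0.3
```

```bash
python3 g.py -50 24 43
```

```text
t 3.83 d [ 0.001  -0.0019 -0.0003] turn -0.007 fix [[-50.3  22.1  43.9]] F [-0.2 -0.9 -1. ] w 0.3 downdot 0.9981
```

apply_moves([
  [[0,-0.003,0],0,0],
  [[0,-0.003,0],0,0],
])

```text
clock: 4.0
position: [507.4, 28.9, 43.9]
tool_rot: [-2.165, 0.235, 2.036]
wrist_force: [0.4, -1.1, -0.2]
gripper_width: 0.7
```

```bash
python3 g.py -50 24 43
```

```text
t 4.0 d [ 0.0009  0.0039 -0.0003] turn -0.008 fix [[-50.3  27.9  43.9]] F [ 0.4 -1.1 -0.2] w 0.7 downdot 0.9981
```

apply_moves([
  [[0,-0.003,0],0,0],
  [[0,-0.003,0],0,0],
])

```text
clock: 4.17
position: [507.4, 29.4, 44.0]
tool_rot: [-2.162, 0.25, 2.038]
wrist_force: [-0.3, -7.0, 0.0]
gripper_width: 0.5
```

```bash
python3 g.py -50 24 43;python3 pic.py a4
```

```text
t 4.17 d [ 0.001   0.0044 -0.0004] turn -0.014 fix [[-50.4  28.4  44. ]] F [-0.3 -7.   0. ] w 0.5 downdot 0.9983
```

View pics/a4.png

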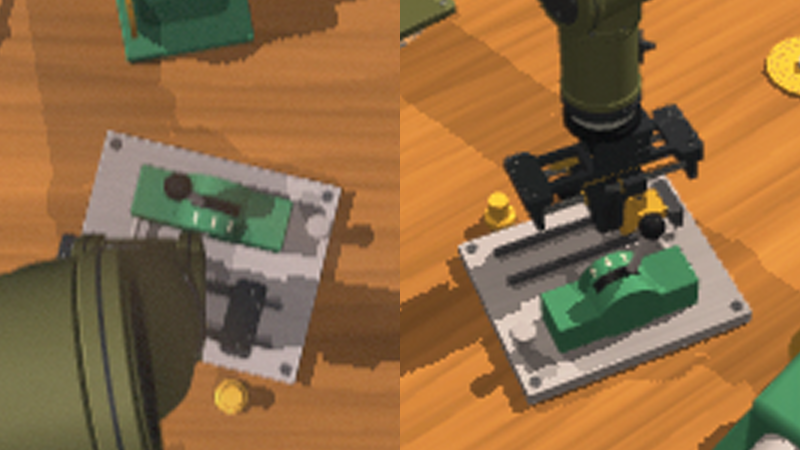

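apply_moves([
  [[0,-0.006,0],0,0],
  [[0,-0.006,0],0,0],
  [[0,-0.006,0],0,0],
])

```text
clock: 4.52
position: [507.1, 29.5, 44.3]
tool_rot: [-2.154, 0.294, 2.043]
wrist_force: [-1.3, -12.6, 2.9]
gripper_width: 0.5
```

```bash
python3 g.py -50 24 43
```

```text
t 4.52 d [ 0.0014  0.0044 -0.0008] turn -0.034 fix [[-50.7  28.4  44.3]] F [ -1.3 -12.6   2.9] w 0.5 downdot 0.9982
```

Solid stop. I'll back off and rise clear, then check that the blank is home.

apply_moves([
  [[0,0.012,0],-0.03,0],
  [[0,0.015,0],0,0],
  [[-0.03,0,0],0,0],
  [[-0.04,0,0],0,0],
  [[-0.04,0,0],0,0],
])

```text
clock: 4.93
position: [490.4, 4.7, 150.4]
tool_rot: [-2.155, 0.273, 2.082]
wrist_force: [1.3, 0.3, -0.4]
gripper_width: 0.5
```

apply_moves([
  [[-0.04,0.01,0],0,0],
  [[-0.03,0.04,0],0,0],
  [[0,0.04,0],0,0],
  [[0,0.04,0],0,0],
  [[0,0.04,0],0,0],
])

```text
clock: 5.35
position: [460.1, -144.5, 231.1]
tool_rot: [-2.186, 0.236, 2.072]
wrist_force: [0.6, 0.8, -0.2]
gripper_width: 0.0
```

```bash
python3 g.py -50 24 43;python3 pic.py a5
```

```text
t 5.35 d [ 0.1851 -0.179  -0.0025] turn 0.022 fix [[ -59.2 -151.6  231.1]] F [ 0.6  0.8 -0.2] w 0.0 downdot 0.9983
```

View pics/a5.png

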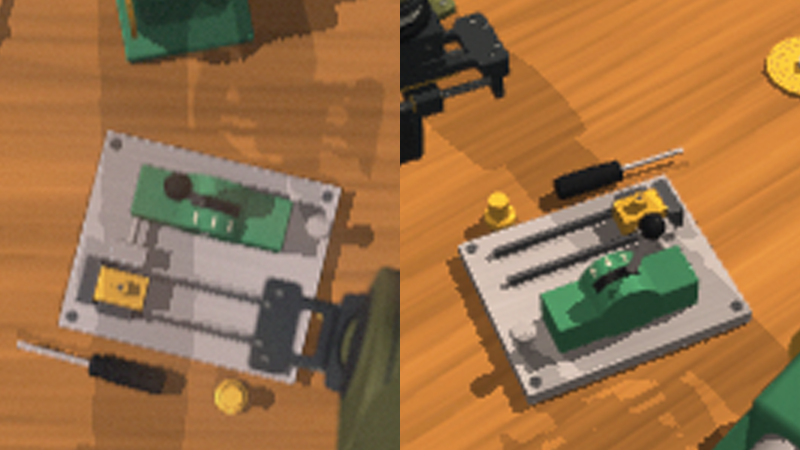

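The blank lies between the jaws, right up against the stop, at about (121,288) in the left crop. I'll check it with an outline overlay.

```bash
python3 - <<'E'
from plant import camera
from h import *
c=camera("top"); f=c["frame"]
hsv=cv2.cvtColor(f,cv2.COLOR_RGB2HSV)
q0=proj(c,f2w([-50,66,44],F))[0]
m=(hsv[...,0]>18)&(hsv[...,0]<32)&(hsv[...,1]>120)&(hsv[...,2]>120)
yy,xx=np.nonzero(m); k=(abs(xx-q0[0])<20)&(abs(yy-q0[1])<16)
ct=[xx[k].mean(),yy[k].mean()]
print("pred",q0,"meas",ct,w2f(ray(c,ct,44),F))
im=cv2.resize(f[:,:,::-1],None,fx=8,fy=8,interpolation=cv2.INTER_CUBIC)
for z in(44,):
    q=((proj(c,f2w([[-66,42,z],[-34,42,z],[-34,90,z],[-66,90,z]],F))+.5)*8).astype(int); cv2.polylines(im,[q],True,(0,0,255),1)
q=(q0*8).astype(int); cv2.imwrite("pics/b.png",im[q[1]-250:q[1]+250,q[0]-300:q[0]+300])
E
python3 g.py 45 85 220
```

```text
pred [293.85823173 202.19753232] meas [np.float64(289.7857142857143), np.float64(202.14285714285714)] [[-52.61967058  77.46431443  44.        ]]
t 5.5 d [ 0.011  -0.2393 -0.1068] turn 0.011 fix [[ -60.  -155.1  230.4]] F [0.1 1.2 0.3] w 0.4 downdot 0.9984
```

View pics/b.png

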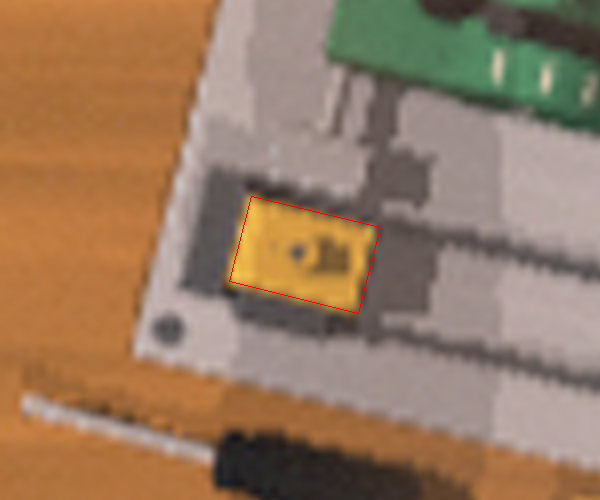

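The home outline fits the blank within about 1 px. The colour-mask mean disagreed, giving y = 77, which is not physically possible because the mask included wood pixels. I'll move on to the lever.

apply_moves([
  [[0,-0.036,-0.016],0.011,0],
  [[0,-0.036,-0.016],0,0],
  [[0,-0.036,-0.016],0,0],
  [[0,-0.036,-0.016],0,0],
  [[0,-0.036,-0.016],0,0],
])

```text
clock: 5.92
position: [573.3, 11.1, 229.6]
tool_rot: [-2.154, 0.279, 2.064]
wrist_force: [1.5, -0.3, -0.4]
gripper_width: 0.5
```

```bash
python3 g.py 45 85 220
```

```text
t 5.92 d [ 0.0094 -0.0609 -0.0256] turn -0.017 fix [[ 17.9  24.8 229.6]] F [ 1.5 -0.3 -0.4] w 0.5 downdot 0.9987
```

apply_moves([
  [[0,-0.03,-0.014],-0.017,0],
  [[0,-0.02,-0.008],0,0],
  [[0,-0.007,-0.003],0,0],
  [[0,0,0],0,0],
])

```text
clock: 6.25
position: [613.5, 85.5, 227.0]
tool_rot: [-2.172, 0.224, 2.084]
wrist_force: [0.0, 0.8, -0.3]
gripper_width: 0.4
```

```bash
python3 g.py 45 85 133; python3 pic.py a6
```

```text
t 6.25 d [0.0943 0.0199 0.0006] turn 0.026 fix [[ 41.1 106.1 227. ]] F [ 0.   0.8 -0.3] w 0.4 downdot 0.999
```

View pics/a6.png

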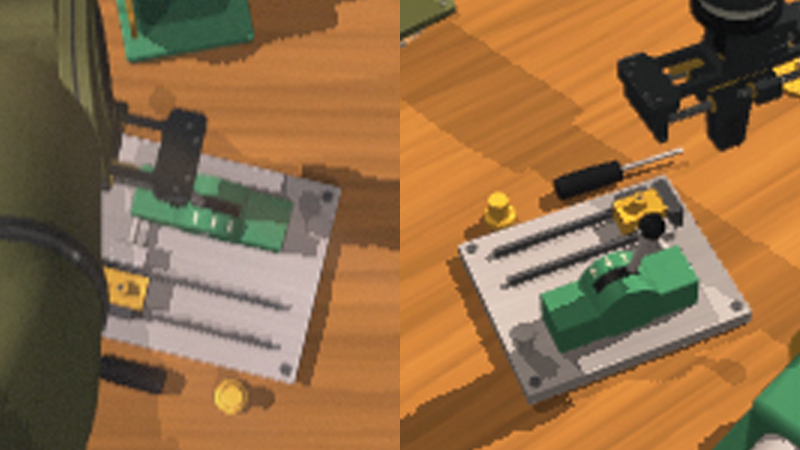

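apply_moves([
  [[0.025,0.008,0],0.026,0],
  [[0.03,0.005,0],0,0],
  [[0.02,0.003,0.002],0,0],
  [[0.01,0,0],0,0],
])

```text
clock: 6.68
position: [608.9, 56.1, 144.2]
tool_rot: [-2.156, 0.269, 2.06]
wrist_force: [-0.2, 0.4, 0.5]
gripper_width: 0.4
```

```bash
python3 g.py 45 80 131
```

```text
t 6.68 d [ 0.0132 -0.0039 -0.0013] turn -0.014 fix [[ 43.   76.4 144.2]] F [-0.2  0.4  0.5] w 0.4 downdot 0.9987
```

apply_moves([
  [[0.01,0,-0.003],-0.014,0],
  [[0.004,0,-0.001],0,0],
  [[0,0,0],0,0],
])

```text
clock: 6.93
position: [611.1, 49.5, 128.5]
tool_rot: [-2.158, 0.265, 2.072]
wrist_force: [0.7, -0.6, -0.5]
gripper_width: 0.6
```

```bash
python3 g.py 45 60 131; python3 pic.py a7
```

```text
t 6.93 d [-0.0023  0.0105  0.0014] turn -0.005 fix [[ 46.6  70.4 128.5]] F [ 0.7 -0.6 -0.5] w 0.6 downdot 0.9988
```

View pics/a7.png

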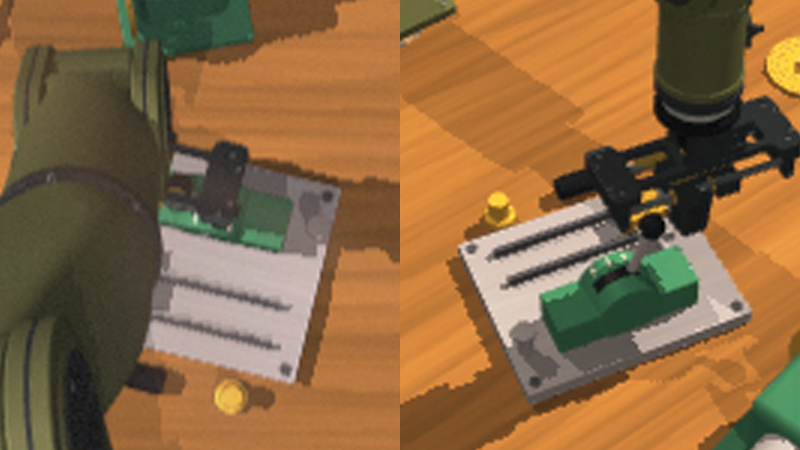

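The shut fingers are at knob height on its +y side, with the body above the knob. I'll push towards -y.

apply_moves([
  [[0,0.008,0.001],0,0],
  [[0,0.008,0],0,0],
  [[0,0.008,0],0,0],
  [[0,0.008,0],0,0],
])

```text
clock: 7.37
position: [607.3, 28.6, 134.8]
tool_rot: [-2.168, 0.238, 2.059]
wrist_force: [-0.0, 7.5, 6.1]
gripper_width: 0.3
```

```bash
python3 g.py 45 -31 129
```

```text
t 7.37 d [0.0062 0.0801 0.003 ] turn 0.004 fix [[ 47.3  49.2 134.8]] F [-0.   7.5  6.1] w 0.3 downdot 0.9986
```

apply_moves([
  [[0.005,0.012,0.001],0.004,0],
  [[0.003,0.012,0],0,0],
  [[0.003,0.012,0],0,0],
])

```text
clock: 7.62
position: [603.4, -1.3, 128.6]
tool_rot: [-2.178, 0.223, 2.043]
wrist_force: [-0.7, -0.9, 0.1]
gripper_width: 0.3
```

```bash
python3 g.py 45 -31 129
```

```text
t 7.62 d [-0.001   0.0501  0.0053] turn 0.007 fix [[ 50.   19.1 128.6]] F [-0.7 -0.9  0.1] w 0.3 downdot 0.998
```

apply_moves([
  [[0,0.01,0.005],0.007,0],
  [[0,0.012,0.002],0,0],
  [[0,0.012,0],0,0],
])

```text
clock: 7.87
position: [590.1, -33.2, 128.1]
tool_rot: [-2.177, 0.225, 2.033]
wrist_force: [1.3, 1.9, -1.1]
gripper_width: 0.6
```

```bash
python3 g.py 45 -31 125
```

```text
t 7.87 d [ 0.003   0.0161 -0.001 ] turn 0.001 fix [[ 43.8 -14.9 128.1]] F [ 1.3  1.9 -1.1] w 0.6 downdot 0.9977
```

apply_moves([
  [[0.002,0.008,-0.001],0,0],
  [[0.001,0.008,0],0,0],
  [[0,0.004,0],0,0],
])

```text
clock: 8.12
position: [586.8, -49.2, 125.2]
tool_rot: [-2.174, 0.213, 2.028]
wrist_force: [2.6, 13.9, 2.1]
gripper_width: 0.3
```

```bash
python3 g.py 45 -31 125; python3 pic.py a8
```

```text
t 8.12 d [ 0.0003 -0.0002 -0.0009] turn 0.001 fix [[ 44.1 -31.2 125.2]] F [ 2.6 13.9  2.1] w 0.3 downdot 0.9976
```

View pics/a8.png

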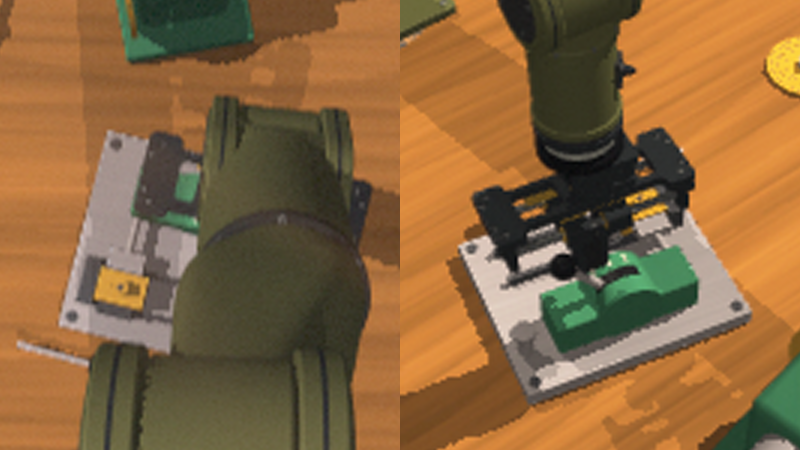

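The TCP is at the y predicted for the second stop, with force rising. I'll nudge it once more to confirm.

apply_moves([
  [[0,0.006,0],0,0],
  [[0,0.006,0],0,0],
])

```text
clock: 8.38
position: [586.6, -49.1, 125.5]
tool_rot: [-2.175, 0.186, 2.025]
wrist_force: [1.8, 12.5, 0.8]
gripper_width: 0.7
```

```bash
python3 g.py 45 -31 125
```

```text
t 8.38 d [ 0.0006 -0.0002 -0.0011] turn 0.011 fix [[ 43.9 -31.2 125.5]] F [ 1.8 12.5  0.8] w 0.7 downdot 0.9971
```

apply_moves([
  [[0,-0.012,0],0,0],
  [[0,-0.008,0],0,0],
  [[-0.03,0,0],0,0],
  [[-0.04,0,0],0,0],
  [[-0.04,0,0],0,0],
])

```text
clock: 8.8
position: [575.4, -33.2, 229.4]
tool_rot: [-2.152, 0.191, 2.051]
wrist_force: [1.0, -0.4, -0.3]
gripper_width: 0.5
```

apply_moves([
  [[-0.03,0,0.02],0,0],
  [[0,0.03,0.025],0,0],
  [[0,0.033,0.025],0,0],
  [[0,0.033,0.02],0,0],
  [[0,0.033,0.01],0,0],
])

```text
clock: 9.22
position: [452.6, -140.9, 259.7]
tool_rot: [-2.179, 0.184, 2.034]
wrist_force: [-1.0, -0.8, -0.7]
gripper_width: 0.6
```

apply_moves([
  [[0,0.033,0],0,0],
  [[0,0.033,0],0,0],
  [[0,0.02,0],0,0],
  [[0,0,0],0,0],
  [[0,0,0],0,0],
])

```text
clock: 9.63
position: [421.7, -241.2, 256.8]
tool_rot: [-2.161, 0.216, 2.036]
wrist_force: [-0.1, 0.1, -0.8]
gripper_width: 0.5
```

```bash
python3 g.py 45 -31 125; python3 pic.py a9; python3 - <<'E'
from plant import camera
from h import *
o=[]
for n in("top","scene"):
    c=camera(n); im=cv2.resize(c["frame"][:,:,::-1],None,fx=5,fy=5,interpolation=cv2.INTER_CUBIC)
    q=((proj(c,f2w([[-66,42,44],[-34,42,44],[-34,90,44],[-66,90,44]],F))+.5)*5).astype(int); cv2.polylines(im,[q],True,(0,0,255),1)
    for p,col in(([45,-58,121],(255,0,255)),([45,-14,139],(0,255,255))):
        q=((proj(c,f2w(p,F))+.5)*5).astype(int)[0]; cv2.circle(im,tuple(int(v) for v in q),22 if n=="top" else 16,col,1)
    q=(proj(c,f2w([0,0,50],F))[0]*5).astype(int); o.append(im[q[1]-250:q[1]+250,q[0]-200:q[0]+200] if n=="scene" else im[q[1]-250:q[1]+250,q[0]-220:q[0]+180])
cv2.imwrite("pics/c.png",np.hstack(o))
E
```

```text
t 9.63 d [ 0.143  -0.2208 -0.1124] turn -0.003 fix [[ -75.8 -254.3  256.8]] F [-0.1  0.1 -0.8] w 0.5 downdot 0.9981
```

View pics/a9.png

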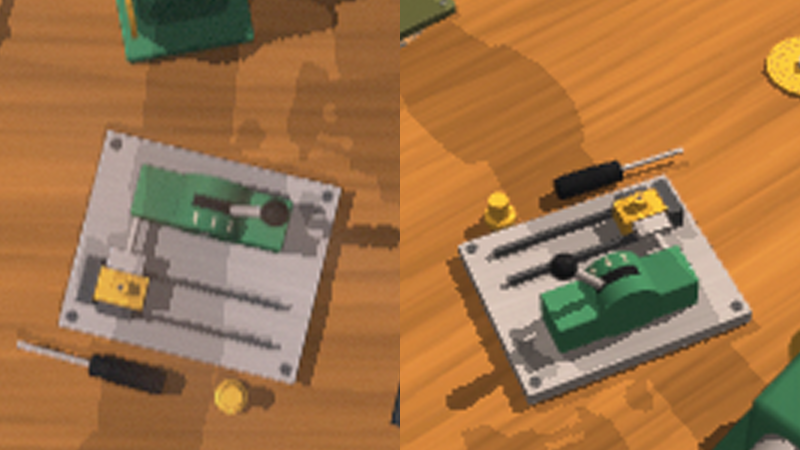

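View pics/c.png

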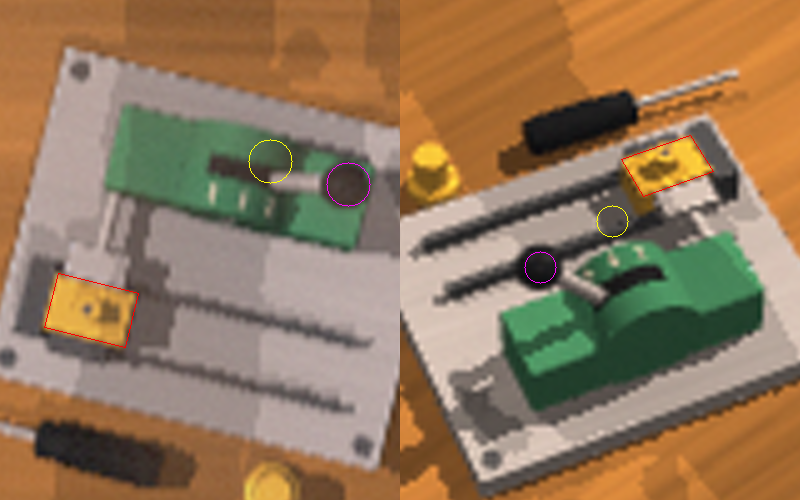

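The knob sits on the predicted locked circle in both views, and the blank fills the home outline. The sliding jaw is closed and the robot is clear. I'll hand the job in.

```bash
python3 - <<'E'
from plant import manip
print(manip.finish_job())
E
```

```text
the job is handed in; nothing more can be done
None
```

The blank is home against the end stop and the clamp lever is locked at its second stop. I handed the job in at about 9.6 s of the 51 s allowed; no verdict is reported.

- **Blank:** I pushed it along the channel with the shut fingertips until it stopped against about 12 N. It was pushed home before the lever was touched.
- **Lever:** I pushed the knob past the first detent until it stopped against about 13 N. The fingers stopped where the second stop was predicted to be.
- **Last pictures:** the blank's outline fits the home position and the knob sits on the locked position, within about a pixel in both cameras. The sliding jaw has closed. The robot is well clear, with about 0 N at the wrist.
- **Bystanders:** the bushing, screwdriver and collet looked unmoved in the last pictures. The collet lay in shadow there and was judged by eye only. I did not recheck the others; the arm never went low near them.
- **Checks that disagreed:** a colour-based measurement of the blank gave y = 77 mm instead of 66. I discarded it because the mask had picked up wood and the stop makes 77 impossible. The tool also drifted to about 4 degrees of tilt, which caused no trouble.

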